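Comb the askew markers straight with the pin rake

TASK

The markers lie askew in the two bays of the open-backed pen tray. Take the blue-handled rake from its rest and draw it towards the tray's front rail in each bay, until the two markers there lie flat and side by side against the rail, straight along it; touch the markers with the rake only. Then put the rake back on its rest with its pins in the slot, and leave the other things where they are.

Things in the scene. Friction and masses are not known exactly. Their poses are not given: they have to be found in the camera images.
- pen_tray: Fixed low pen tray with two bays, 200 mm deep (x), 322 mm wide (y); grey felt floor 3 mm above the desk, pale wooden edges. Origin: under the floor's centre, at desk height. x points from the front rail (robot's side, inner face at x = -0.100, top 15 mm up) to the open, wall-less back; y left; z up. End cheeks 13 mm high; centre rib 6 mm wide, 10 mm high at y = 0.
- rail_left (a point): Point on the inner face of the front rail, at floor height, in the middle of the left bay, which is 150 mm wide and centred at y = +0.078 in the tray's frame. Axes as the tray's: x from the rail into the bay, y along the rail.
- rail_right (a point): The same for the right bay, 150 mm wide, centred at y = -0.078 in the tray's frame.
- marker_blue: White, blue-capped felt marker pen, 130 mm long, 13 mm wide and 13 mm high, flat-sided (it slides, does not roll), 16 g. Origin: middle of its underside. y runs along the pen, z up. It starts and stays in the left bay, turned 10 to 30 degrees from the rail's direction.
- marker_pink: White, pink-capped felt marker pen, 130 mm long, 13 mm wide and 13 mm high, flat-sided (it slides, does not roll), 16 g. Origin: middle of its underside. y runs along the pen, z up. It starts and stays in the left bay, turned 10 to 30 degrees from the rail's direction.
- marker_black: White, black-capped felt marker pen, 128 mm long, 13 mm wide and 13 mm high, flat-sided (it slides, does not roll), 16 g. Origin: middle of its underside. y runs along the pen, z up. It starts and stays in the right bay, turned 10 to 30 degrees from the rail's direction.
- marker_cream: Cream, black-capped felt marker pen, 125 mm long, 13 mm wide and 13 mm high, flat-sided (it slides, does not roll), 16 g. Origin: middle of its underside. y runs along the pen, z up. It starts and stays in the right bay, turned 10 to 30 degrees from the rail's direction.
- rake: Loose rake, 110 g, same either way round. Origin: centre, at pin-tip level; z up, y along the head, x the way it is drawn. Six pins, 6 mm thick, 20 mm long, in a line from y = -0.050 to 0.050, 20 mm apart. Wooden head 112 (y) x 30 (x) mm at z 0.020 to 0.032. Blue upright handle 24 mm thick (x), 40 mm wide (y), z 0.032 to 0.090: grip it from above, either way.
- rake_rest: Fixed wooden rake rest right of the tray. Origin: middle of its underside, z up, y along its slot. Two bars 124 mm long, tops 26 mm above the desk, leave a slot 18 mm wide. The rake's pins hang in the slot, its head lies on the bars: its origin is then over the rest's origin, 6 mm up, its y along the slot, either way round.
- sticky_pad: Bystander: yellow pad of sticky notes, 76 x 76 x 28 mm. Origin: centre of the underside.
- stapler: Bystander: grey-green stapler, 34 x 136 x 40 mm. Origin: centre of the underside.
- mug: Bystander: grey-green mug, 84 x 123 x 91 mm with its handle. Origin: centre of the underside.
- eraser: Bystander: white eraser in a blue and white sleeve, 23 x 58 x 13 mm. Origin: centre of the underside.
- tin_round: Bystander: small round grey-blue tin, 66 mm across, 33 mm high. Origin: centre of the underside.

How it is judged:
By the outcome, as a careful person would: the job done as asked, in the order asked, and still so for the second after the job is handed in, with the robot touching nothing.
It also fails if it takes over 64 s, if anything falls off the work surface, if the arm or the gripper's body presses on something with over 40 N, if the wrist force passes 120 N, or if a joint passes its speed limit or range.

ROBOT

A 6-joint arm with a two-finger parallel gripper is mounted at the origin on the work surface; the furniture and walls round the work are solid. World frame = base frame: x ahead of the robot, y to its left, z up, the work surface at z = 0. Lengths are in mm, angles in rad, forces in N, time in s.
With the tool pointing down it reaches from about 300 to 775 mm from the base axis. Payload 14.6 kg.
Tool frame: the origin (TCP) lies at the very end of the fingers, on their centre line; the grasp point (between the pads) lies 19 mm behind it (grip_point_offset is the distance from the TCP to the grasp point, in mm); z points along the fingers, y is the line along which they close (so a half turn about z gives the same grasp; the last joint's range is limited). The gripper opens to 94 mm and grips with 3 to 60 N. Pads are 16 mm wide; open, the fingers measure 119 mm over their backs; the gripper's body (75 mm by 177 mm) begins 78 mm behind the grasp point.
Start: joints at [1.039, 0.3, 1.521, -0, 1.321, -0.067], TCP at [246.53, 491.642, 179.346] pointing down, gripper open.
Joint ranges: [-3.03, 3.03], [-0.79, 2.21], [0.23, 2.52], [-1.04, 4.18], [0, 3.07], [-2.55, 2.55]. Speed limits (rad/s): [2.22, 2.22, 2.57, 3.14, 3.14, 3.14].

INTERFACE

Orientations are given as [roll, pitch, yaw] about the fixed x, y, z axes, in that order (R = Rz(yaw) Ry(pitch) Rx(roll)).
In Python, from cell import read_state, camera, camera_info, sign_off, grip_point_offset gives the robot as it stands.
- The arm moves only by the shell command python3 -m handwheel 'ROWS' [FORCE]. ROWS is text: rows parted by semicolons, each of 5 numbers parted by spaces: the shift along the world's x, y, z in units of 40 mm (1.0 is 40 mm), then the turn about the world's z in units of 5 degrees (1.0 is 5 degrees), then the closure, from 0 (fully open) to 1 (shut). In form: dx dy dz yaw gripper; .... A call has 1 to 12 rows; each row shifts and turns the commanded pose from where the row before left it; what a row does not reach is not made up. A row lasts 1/12 s, in which the tool goes at most 41.7 mm and 7.16 degrees, less where a joint would pass 70% of its speed; a pose out of reach is approached as far as the arm can. A call is refused whole if a number of a shift passes 1 or a number of a turn 1, either way. A call with a gripper value outside its range is refused whole. The fingers move at their own pace and stop on an object; FORCE is the grip in N (left out, the last holds). Time passes only in rows, so rows that do not move let the fingers close. It gives the time, the measured TCP pose, the force, the opening and the grip force at its end, in the units of the state.
- read_state(): the state, without advancing time (a new reading comes with each control period).
- camera(name): name is "scene" or "top" or "wrist"; returns (picture, depth): 400x640x3 uint8, red, green, blue; 400x640 float32, mm along the optical axis (not along the pixel's ray), 0 where there is no reading.
- camera_info(name): a dict with "intrinsics" (3x3 intrinsics, pixels), "world_from_camera" (4x4, takes a point from camera to world coordinates). Camera axes: x right, y down, z forward; pixel columns grow to the right and rows downward; lengths in mm; the calibration is good to about 2 mm. A picture is of the moment at which its call begins: read the wrist's pose just before it. camera_info takes no time and is no camera call; for the wrist camera it gives the pose at the moment of the call.
- sign_off(): hands the job in; it is judged then, once.
The state is a dict: "clock": time; "joints": joint angles; "qd": joint speeds; "effort": joint torques, N m; "eef_pos": TCP position; "eef_rot": TCP orientation; "wrist_force": force on the tool from outside, world axes, zero at the start; "moment": the same for the moment, N m; "finger_gap": finger opening in mm; "finger_force": force on a finger pad.
Only numpy, scipy, OpenCV 4.12 (cv2) and the standard library are available. Lean on these libraries where they do the work, as an engineer would, in place of code of your own. Each camera call takes 0.05 s, during which the arm holds its last target. There are 200 camera calls.

## Working session

There is one attempt and no reset: what is moved stays moved. The work goes in short steps, Python scripts to look and compute and a shell command to move; the robot and the scene stay as the last step left them, time stands still between calls to the robot, and variables do not carry over. Pictures are saved under pics/ and viewed, at most 15 in all, crops included, and the job is handed in when it is done.

```bash
mkdir -p pics; ls
python3 - <<'E'
from cell import *
import cv2,numpy as np
print(read_state(), grip_point_offset)
for n in("top","scene"):
    p,d=camera(n); np.savez(f"pics/{n}0.npz",p=p,d=d); cv2.imwrite(f"pics/{n}0.png",p[:,:,::-1])
    i=camera_info(n); print(n,np.round(i["intrinsics"],1).tolist(),np.round(i["world_from_camera"],3).tolist())
E
```

```text
pics
{'clock': 0.0, 'joints': array([ 1.03942071e+00,  3.00495915e-01,  1.52156464e+00, -1.93609786e-05,
        1.32070236e+00, -6.65883814e-02]), 'qd': array([ 0.00203168,  0.00031836,  0.00114503, -0.00199457,  0.00212848,
       -0.00163501]), 'effort': array([ 5.34827086e-05, -5.31811917e+01, -3.52742350e+01,  7.08591426e-02,
        2.43961997e-02, -7.54084249e-05]), 'eef_pos': array([246.3835025 , 491.40440699, 178.77969216]), 'eef_rot': array([-3.14042374e+00, -5.91569482e-05,  2.67681019e+00]), 'wrist_force': array([-0.38662482, -0.65896022, -1.07525637]), 'moment': array([ 0.01367452,  0.02140316, -0.0463996 ]), 'finger_force': 0.0, 'finger_gap': 93.65143091286936} 18.8
top [[472.6, 0.0, 327.3], [0.0, 472.6, 201.9], [0.0, 0.0, 1.0]] [[0.02, -0.996, 0.09, 415.978], [-1.0, -0.021, -0.013, 25.177], [0.015, -0.09, -0.996, 1433.22], [0.0, 0.0, 0.0, 1.0]]
scene [[426.3, 0.0, 310.5], [0.0, 426.3, 196.9], [0.0, 0.0, 1.0]] [[0.888, -0.313, 0.337, 205.389], [-0.46, -0.592, 0.662, -677.134], [-0.008, -0.742, -0.67, 782.174], [0.0, 0.0, 0.0, 1.0]]
```

View pics/top0.png

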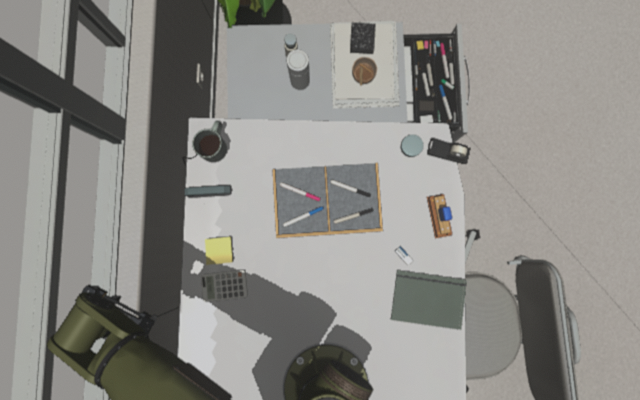

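The top view shows the tray at about (275–382, 165–237) and the rake on its rest at (440, 215). Pink is top-left and blue bottom-left; the right bay holds black (top) and cream (bottom).

```bash
cat > h.py <<'E'
from cell import *
import cv2,numpy as np
def ray(info,uv,z):
    K=info["intrinsics"];T=np.array(info["world_from_camera"]);uv=np.atleast_2d(np.asarray(uv,float))
    d=np.c_[uv,np.ones(len(uv))]@np.linalg.inv(K).T@T[:3,:3].T
    return T[:3,3]+d*((z-T[2,3])/d[:,2])[:,None]
def rect(info,mask,z):
    v,u=np.nonzero(mask); P=ray(info,np.c_[u,v],z)[:,:2]
    (c,s,a)=cv2.minAreaRect(P.astype(np.float32)); 
    m=P.mean(0); w,V=np.linalg.eigh(np.cov((P-m).T)); 
    return np.round(c,1),np.round(s,1),round(a,1),"mean",np.round(m,1),"axis",round(float(np.degrees(np.arctan2(V[1,1],V[0,1]))),1),len(u)
def big(mask,n=1):
    k,l,s,c=cv2.connectedComponentsWithStats(mask.astype(np.uint8))
    return [l==i for i in 1+np.argsort(-s[1:,4])[:n]]
E
python3 - <<'E'
from h import *
f=np.load("pics/top0.npz");p,d=f["p"],f["d"];i=camera_info("top")
h=cv2.cvtColor(p,cv2.COLOR_RGB2HSV);H,S,V=h[...,0],h[...,1],h[...,2]
win=lambda m,u0,u1,v0,v1:np.pad(m[v0:v1,u0:u1],((v0,400-v1),(u0,640-u1)))
wood=(H>5)&(H<28)&(S>70)
for m in big(win(wood,265,392,155,245),1): print("tray",rect(i,m,14))
t=win(wood,420,470,185,245)
for m in big(t,2): print("restwood",rect(i,m,26))
b=win((H>100)&(H<130)&(S>100),430,460,200,225)
print("handle",rect(i,big(b)[0],90))
v,u=np.nonzero(b); print(d[v,u])
pen=win((V>150)&(S<70),280,376,172,230)
for m in big(pen,4): print("white",rect(i,m,16))
a=cv2.resize(p[155:250,265:395],None,fx=6,fy=6,interpolation=2); 
c=cv2.resize(p[180:250,415:475],None,fx=6,fy=6,interpolation=2)
cv2.imwrite("pics/c0.png",a[:,:,::-1]);cv2.imwrite("pics/c1.png",c[:,:,::-1])
E
```

```text
tray (array([551.7,   8. ]), array([206.4, 319. ]), 4.8, 'mean', array([512. ,   2.7]), 'axis', 95.5, 719)
restwood (array([ 509.9, -328.6]), array([124.2,  51.3]), 11.5, 'mean', array([ 507.3, -325.5]), 'axis', -167.1, 558)
handle (array([ 513.5, -333.7]), array([36.4, 21.9]), 12.5, 'mean', array([ 513.2, -333.7]), 'axis', -167.1, 97)
[1350.1772 1345.054  1347.0656 1342.0352 1345.5931 1346.0803 1343.8385
 1339.7981 1342.3767 1345.9507 1342.699  1345.7592 1349.1224 1345.7013
 1348.958  1347.4452 1341.7567 1345.4937 1342.0233 1345.095  1353.6881
    0.     1345.7692 1344.4792 1348.4878 1344.5864 1346.7024 1342.0016
 1352.475  1348.6422 1347.1516 1346.8102 1347.7831 1340.7607 1350.2227
 1349.5891 1349.1274 1345.2794 1348.5514 1345.7769 1343.5454 1350.5688
 1349.8871 1343.9742 1352.4877 1346.1907 1345.7203 1350.9625 1347.708
 1353.6729 1346.2125 1347.7216 1352.8649 1344.4603 1345.6807 1345.1924
 1341.022  1349.9535 1349.4806 1347.7625 1341.8864 1346.0846 1338.3025
 1339.9073 1342.9485 1346.4432 1345.1859 1343.331  1345.2402 1346.8184
 1344.8141 1345.7065 1345.3523 1348.2025 1342.6926 1349.7194 1346.0503
 1343.3369 1346.9575 1344.9609 1340.6486 1346.0007 1341.5491 1351.623
 1340.7278 1341.4478 1341.8928 1341.8822 1344.1477 1342.1083 1343.7963
 1351.7842 1350.007  1343.5016 1344.4735 1343.5033 1343.5577]
white (array([490.4,  99.9]), array([11. , 84.4]), 25.2, 'mean', array([490.2, 100.1]), 'axis', 115.2, 104)
white (array([582.8, 112.8]), array([82.5, 11.2]), 69.3, 'mean', array([582.5, 112.3]), 'axis', 69.5, 100)
white (array([595. , -40.9]), array([80.3, 11. ]), 70.9, 'mean', array([595. , -41.1]), 'axis', 70.8, 96)
white (array([497.8, -50.1]), array([ 8.5, 76.1]), 19.6, 'mean', array([497.7, -50.1]), 'axis', 108.6, 73)
```

View pics/c1.png

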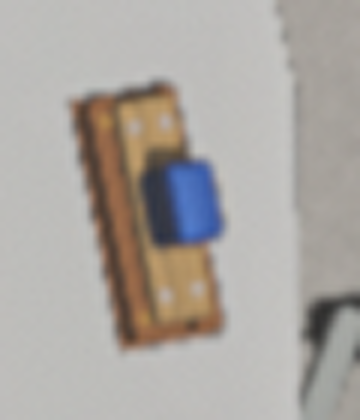

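View pics/c0.png

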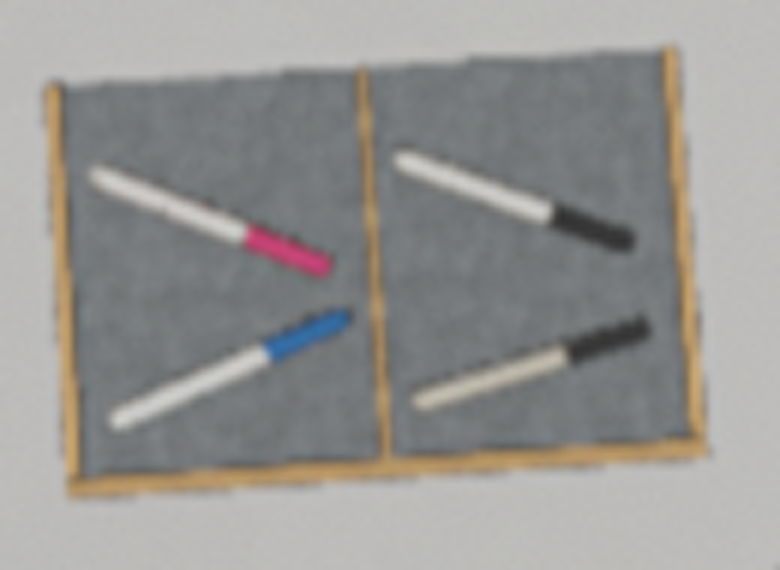

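```bash
python3 -m handwheel '0.275 -0.857 0.05 -1 0;0.275 -0.857 0.05 -1 0;0.275 -0.857 0.05 -1 0;0.275 -0.857 0.05 -1 0;0.275 -0.857 0.05 -1 0;0.275 -0.857 0.05 -1 0;0.275 -0.857 0.05 -1 0;0.275 -0.857 0.05 -1 0;0.275 -0.857 0.05 -1 0;0.275 -0.857 0.05 -1 0;0.275 -0.857 0.05 -1 0;0.275 -0.857 0.05 -1 0' 40
python3 -m handwheel '0.275 -0.857 0.05 -1 0;0.275 -0.857 0.05 -1 0;0.275 -0.857 0.05 -1 0;0.275 -0.857 0.05 -1 0;0.275 -0.857 0.05 -1 0;0.275 -0.857 0.05 -1 0;0.275 -0.857 0.05 -1 0;0.275 -0.857 0.05 -1 0;0.275 -0.857 0.05 -1 0;0.275 -0.857 0.05 -1 0;0.275 -0.857 0.05 -1 0;0.275 -0.857 0.05 -1 0'
python3 -m handwheel '0 0 0 -1 0;0 0 0 -1 0;0 0 0 -1 0;0 0 0 -1 0;0 0 0 0 0;0 0 0 0 0'
python3 - <<'E'
from h import *
s=read_state();print(s["joints"],s["wrist_force"])
i=camera_info("wrist");p,d=camera("wrist");np.savez("pics/w0.npz",p=p,d=d,K=i["intrinsics"],T=i["world_from_camera"]);cv2.imwrite("pics/w0.png",p[:,:,::-1])
print(np.round(i["world_from_camera"],3).tolist(),np.round(i["intrinsics"],1).tolist())
E
```

```text
clock: 1.1
eef_pos: [378.5, 78.5, 203.5]
eef_rot: [3.141, -0.0, 1.625]
wrist_force: [0.5, -0.1, 0.9]
finger_gap: 94.3
finger_force: 0.0
clock: 2.1
eef_pos: [510.6, -332.8, 227.0]
eef_rot: [-3.141, 0.0, 0.578]
wrist_force: [0.2, 1.1, 0.4]
finger_gap: 94.1
finger_force: 0.0
clock: 2.6
eef_pos: [510.5, -331.0, 227.1]
eef_rot: [-3.141, 0.0, 0.236]
wrist_force: [0.7, 0.4, 0.6]
finger_gap: 94.0
finger_force: 0.0
[-6.35463981e-01  4.03791743e-01  1.27177388e+00  1.46546725e-05
  1.46653627e+00  6.99249489e-01] [0.73368465 0.41759542 0.56860346]
[[0.233, -0.944, -0.233, 579.07], [-0.972, -0.226, -0.056, -315.713], [0.0, 0.24, -0.971, 431.93], [0.0, 0.0, 0.0, 1.0]] [[279.0, 0.0, 321.0], [0.0, 279.0, 196.2], [0.0, 0.0, 1.0]]
```

View pics/w0.png

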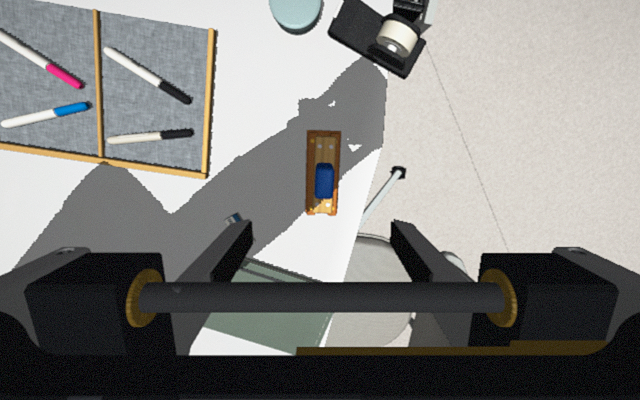

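The wrist view shows the handle at about (324, 180) on its rest (307–341, 130–215). Right bay and part of the left bay are visible at upper left. I'll measure from it.

Run:
```python
from h import *
f=np.load("pics/w0.npz");p,d=f["p"],f["d"];i=dict(intrinsics=f["K"],world_from_camera=f["T"])
h=cv2.cvtColor(p,cv2.COLOR_RGB2HSV);H,S,V=h[...,0],h[...,1],h[...,2]
win=lambda m,u0,u1,v0,v1:np.pad(m[v0:v1,u0:u1],((v0,400-v1),(u0,640-u1)))
b=big(win((H>100)&(H<130)&(S>100),300,350,150,210))[0]
print("handle@96",rect(i,b,96))
wood=win((H>5)&(H<28)&(S>70),295,350,120,225)
for m in big(wood,3): print("wood@26",rect(i,m,26),"@38",rect(i,m,38)[:2])
# metric crop of the rest, 
a=cv2.resize(p[120:225,290:360],None,fx=5,fy=5,interpolation=2);cv2.imwrite("pics/w0c.png",a[:,:,::-1])
v,u=np.nonzero(b); dd=d[v,u]; P=(np.c_[u,v,np.ones(len(u))]@np.linalg.inv(f["K"]).T)*dd[:,None]; P=P@f["T"][:3,:3].T+f["T"][:3,3]
t=P[P[:,2]>85]; print("top pts",len(t),np.round(np.median(t,0),1),np.round(P.min(0)),np.round(P.max(0)))
m=np.zeros_like(b); m[v[P[:,2]>85],u[P[:,2]>85]]=1; print(rect(i,m,96))
# height map of rest region
v,u=np.mgrid[120:225,295:350]; dd=d[120:225,295:350].ravel(); P=(np.c_[u.ravel(),v.ravel(),np.ones(u.size)]@np.linalg.inv(f["K"]).T)*dd[:,None]; P=P@f["T"][:3,:3].T+f["T"][:3,3]
for lo,hi in((20,31),(33,45)):
    t=P[(P[:,2]>lo)&(P[:,2]<hi)&(dd>0)]; print(lo,hi,len(t),cv2.minAreaRect(t[:,:2].astype(np.float32)),t.mean(0))
```

```text
handle@96 (array([ 518.1, -334.3]), array([43.6, 22.1]), 13.2, 'mean', array([ 518.3, -334. ]), 'axis', -168.8, 620)
wood@26 (array([ 514.6, -332.8]), array([125.4,  48.1]), 11.3, 'mean', array([ 522. , -330.3]), 'axis', -169.3, 1975) @38 (array([ 516.5, -332.3]), array([121.7,  46.7]))
top pts 556 [ 516.2 -334.3   95.2] [ 495. -352.   25.] [ 579. -316.  432.]
(array([ 515.7, -334.8]), array([38.7, 22.1]), 13.2, 'mean', array([ 516.2, -334.4]), 'axis', -169.6, 556)
20 31 907 ((511.92449951171875, -332.98724365234375), (124.00759887695312, 46.014434814453125), 11.532294273376465) [ 514.42900883 -328.68768001   25.45119426]
33 45 928 ((513.8905029296875, -334.4779968261719), (111.7455825805664, 30.001609802246094), 10.63705825805664) [ 522.75740737 -332.08677889   37.37405596]
```

View pics/w0c.png

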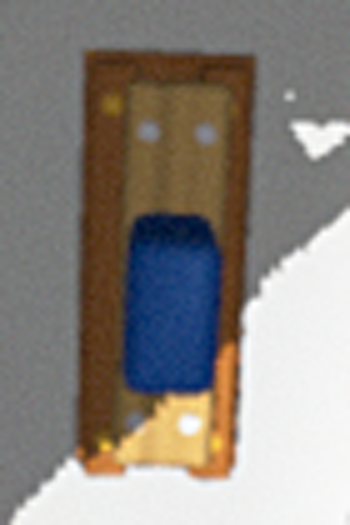

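```bash
python3 -m handwheel '0.1 -0.09 0 -0.4 0;0 0 -0.7 0 0;0 0 -0.7 0 0;0 0 -0.7 0 0;0 0 -0.7 0 0;0 0 -0.7 0 0;0 0 -0.5 0 0;0 0 -0.4 0 0;0 0 0 0 0;0 0 0 0 0' 40
python3 -m handwheel '0 0 0 0 1;0 0 0 0 1;0 0 0 0 1;0 0 0 0 1;0 0 0 0 1;0 0 0 0 1;0 0 0 0 1;0 0 0 0 1' 40
```

```text
clock: 3.48
eef_pos: [514.4, -334.5, 51.2]
eef_rot: [-3.141, 0.001, 0.2]
wrist_force: [0.5, 0.7, 1.3]
finger_gap: 93.9
finger_force: 0.0
clock: 4.15
eef_pos: [514.5, -334.7, 51.4]
eef_rot: [3.142, -0.0, 0.198]
wrist_force: [0.2, -0.6, -0.1]
finger_gap: 44.2
finger_force: 0.0
```

```bash
python3 -m handwheel '0 0 0 0 1;0 0 0 0 1;0 0 0 0 1;0 0 0 0 1;0 0 0 0 1;0 0 0 0 1;0 0 0 0 1' 40
python3 - <<'E'
from h import *
f=np.load("pics/top0.npz");p,d=f["p"],f["d"];i=camera_info("top")
h=cv2.cvtColor(p,cv2.COLOR_RGB2HSV);H,S,V=h[...,0],h[...,1],h[...,2]
# tray corners from floor (felt) contour in wrist & top
f2=np.load("pics/w0.npz");j=dict(intrinsics=f2["K"],world_from_camera=f2["T"])
def edges(info,p,boxes,z):
  h=cv2.cvtColor(p,cv2.COLOR_RGB2HSV);w=((h[...,0]>5)&(h[...,0]<28)&(h[...,1]>70))
  for n,(u0,u1,v0,v1) in boxes.items():
    v,u=np.nonzero(w[v0:v1,u0:u1]); P=ray(info,np.c_[u+u0,v+v0],z)[:,:2].astype(np.float32)
    vx,vy,x,y=cv2.fitLine(P,cv2.DIST_HUBER,0,.01,.01).ravel(); 
    print(n,len(u),"ang",round(float(np.degrees(np.arctan2(vy,vx))),2),"pt",round(float(x),1),round(float(y),1))
edges(i,p,dict(railL=(285,325,228,240),railR=(335,375,226,238),left=(270,283,172,228),rib=(322,332,172,225),right=(374,385,170,222)),13)
edges(j,f2["p"],dict(rail=(5,200,140,180)),15)
edges(j,f2["p"],dict(right=(200,220,35,165)),13)
edges(j,f2["p"],dict(rib=(88,108,15,150)),10)
E
```

```text
clock: 4.73
eef_pos: [514.5, -334.6, 51.3]
eef_rot: [-3.141, 0.0, 0.198]
wrist_force: [0.3, 0.7, -0.3]
finger_gap: 23.5
finger_force: 39.9
railL 115 ang -85.21 pt 447.0 73.1
railR 113 ang -85.17 pt 459.5 -76.4
left 126 ang 4.76 pt 548.8 164.6
rib 96 ang 4.95 pt 556.1 8.3
right 126 ang 4.68 pt 566.8 -147.2
rail 1520 ang -85.22 pt 457.0 -9.2
right 969 ang 4.77 pt 578.8 -150.5
rib 894 ang 4.77 pt 566.0 5.1
```

```bash
python3 -m handwheel '0 0 0.4 0 1;0 0 0.8 0 1;0 0 0.8 0 1;0.178 0.626 0 0.981 1;0.178 0.626 0 0.981 1;0.178 0.626 0 0.981 1;0.178 0.626 0 0.981 1;0.178 0.626 0 0.981 1;0.178 0.626 0 0.981 1;0.178 0.626 0 0.981 1;0.178 0.626 0 0.981 1;0.178 0.626 0 0.981 1' 40
python3 -m handwheel '0.178 0.626 0 0.981 1;0.178 0.626 0 0.981 1;0.178 0.626 0 0.981 1;0.178 0.626 0 0.981 1;0.178 0.626 0 0.981 1;0.178 0.626 0 0.981 1;0.178 0.626 0 0.981 1;0.178 0.626 0 0.981 1;0 0 0 0 1;0 0 0 0 1;0 0 0 0 1'
python3 - <<'E'
from h import *
p,d=camera("scene");a=cv2.resize(p[60:260,150:450],None,fx=2,fy=2);cv2.imwrite("pics/s1.png",a[:,:,::-1])
E
```

```text
clock: 5.73
eef_pos: [578.8, -108.0, 131.4]
eef_rot: [-3.142, 0.0, 0.973]
wrist_force: [-0.5, -0.2, -1.4]
finger_gap: 24.1
finger_force: 39.9
clock: 6.65
eef_pos: [635.4, 90.5, 131.1]
eef_rot: [-3.141, 0.0, 1.652]
wrist_force: [0.6, -0.3, -1.7]
finger_gap: 23.6
finger_force: 39.9
```

View pics/s1.png

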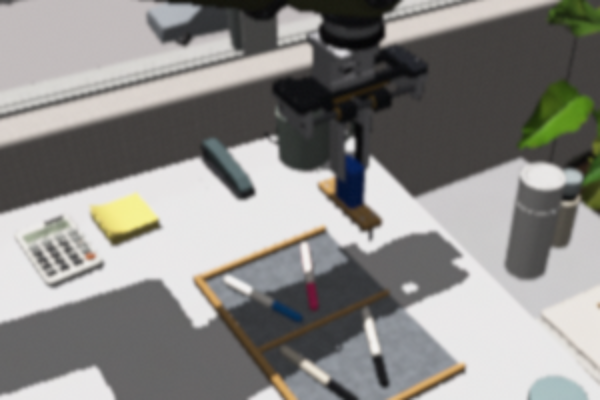

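The rake hangs level, turned along the rail behind the pink pen. Now I'll lower it and draw it.

```bash
python3 -m handwheel '0 0 -0.7 0 1;0 0 -0.7 0 1;0 0 -0.4 0 1;0 0 -0.2 0 1;0 0 0 0 1;0 0 0 0 1'
python3 -m handwheel '-0.15 -0.0125 0 0 1;-0.15 -0.0125 0 0 1;-0.15 -0.0125 0 0 1;-0.15 -0.0125 0 0 1;-0.15 -0.0125 0 0 1;-0.15 -0.0125 0 0 1;-0.15 -0.0125 0 0 1;-0.15 -0.0125 0 0 1;-0.15 -0.0125 0 0 1;-0.15 -0.0125 0 0 1;-0.15 -0.0125 0 0 1;-0.15 -0.0125 0 0 1'
python3 -m handwheel '-0.15 -0.0125 0 0 1;-0.15 -0.0125 0 0 1;-0.15 -0.0125 0 0 1;-0.15 -0.0125 0 0 1;-0.15 -0.0125 0 0 1;-0.15 -0.0125 0 0 1;-0.15 -0.0125 0 0 1;-0.15 -0.0125 0 0 1;-0.1 -0.008 0 0 1;-0.1 -0.008 0 0 1;-0.1 -0.008 0 0 1;-0.1 -0.008 0 0 1'
python3 - <<'E'
from h import *
p,d=camera("scene");a=cv2.resize(p[140:260,220:400],None,fx=4,fy=4);cv2.imwrite("pics/s2.png",a[:,:,::-1])
E
```

```text
clock: 7.2
eef_pos: [636.0, 90.4, 52.3]
eef_rot: [3.141, 0.0, 1.653]
wrist_force: [0.5, 0.7, -1.6]
finger_gap: 23.9
finger_force: 39.9
clock: 8.2
eef_pos: [563.0, 85.0, 51.3]
eef_rot: [-3.142, 0.0, 1.654]
wrist_force: [0.4, -0.4, -1.1]
finger_gap: 23.5
finger_force: 39.9
clock: 9.2
eef_pos: [499.3, 79.7, 51.4]
eef_rot: [3.141, 0.0, 1.654]
wrist_force: [0.4, 0.8, -0.4]
finger_gap: 23.9
finger_force: 39.9
```

View pics/s2.png

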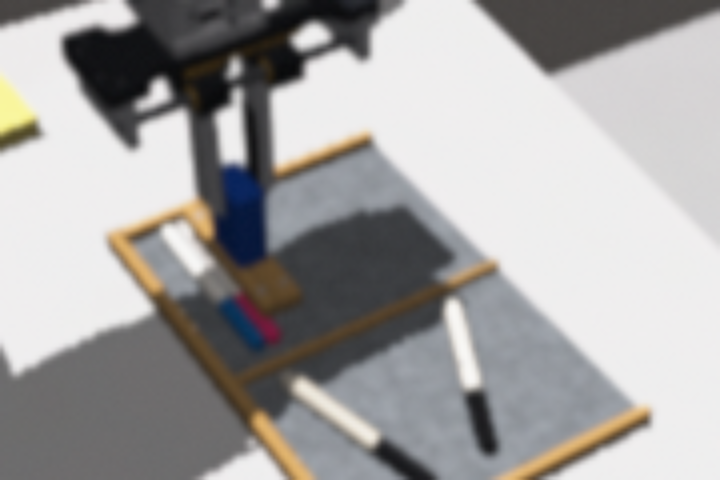

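The pens already lie side by side ahead of the rake, about 20 mm from the rail. I'll continue slowly and watch the force.

```bash
python3 -m handwheel '-0.06 -0.005 0 0 1;-0.06 -0.005 0 0 1;-0.06 -0.005 0 0 1;-0.06 -0.005 0 0 1;-0.06 -0.005 0 0 1;-0.06 -0.005 0 0 1;0 0 0 0 1'|egrep 'pos|wrist'
python3 -m handwheel '-0.03 -0.0025 0 0 1;-0.03 -0.0025 0 0 1;0 0 0 0 1'|egrep 'pos|wrist'
python3 -m handwheel '-0.03 -0.0025 0 0 1;-0.03 -0.0025 0 0 1;0 0 0 0 1'|egrep 'pos|wrist'
```

```text
eef_pos: [484.7, 78.5, 51.3]
wrist_force: [-0.4, -1.1, -1.0]
eef_pos: [482.6, 78.3, 51.3]
wrist_force: [0.1, 1.0, -1.2]
eef_pos: [480.2, 78.1, 51.3]
wrist_force: [0.1, -1.3, -1.3]
```

```bash
for k in 1; do python3 -m handwheel '-0.025 -0.002 0 0 1;0 0 0 0 1'|egrep 'pos|wrist'
python3 -m handwheel '-0.025 -0.002 0 0 1;0 0 0 0 1'|egrep 'pos|wrist'; done
python3 - <<'E'
from h import *
p,d=camera("scene");np.savez("pics/s3.npz",p=p);a=cv2.resize(p[160:250,225:345],None,fx=6,fy=6,interpolation=2);cv2.imwrite("pics/s3.png",a[:,:,::-1])
E
```

```text
eef_pos: [479.2, 78.0, 51.3]
wrist_force: [-0.9, 0.6, -1.3]
eef_pos: [478.3, 78.0, 51.3]
wrist_force: [0.9, 0.3, -1.5]
```

View pics/s3.png

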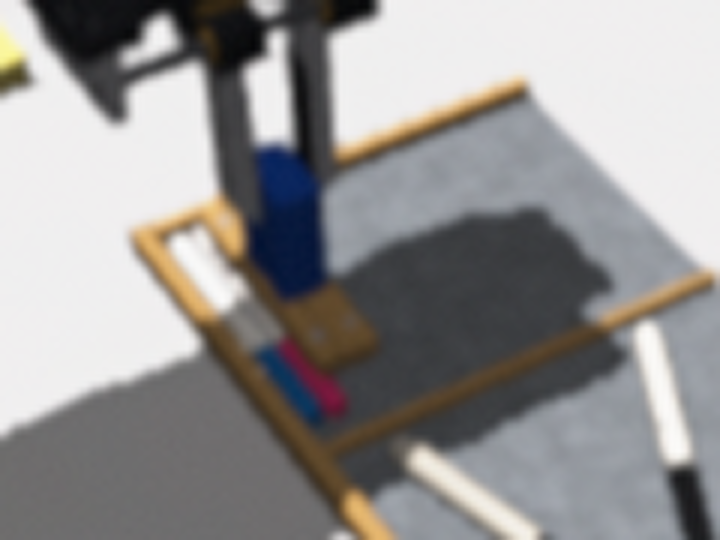

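Blue is close to the rail, possibly with a few mm left. I'll keep creeping until contact.

```bash
python3 -m handwheel '-0.025 -0.002 0 0 1;0 0 0 0 1'|egrep 'pos|wrist'
python3 -m handwheel '-0.025 -0.002 0 0 1;0 0 0 0 1'|egrep 'pos|wrist'
python3 -m handwheel '-0.025 -0.002 0 0 1;0 0 0 0 1'|egrep 'pos|wrist'
```

```text
eef_pos: [477.6, 77.9, 51.5]
wrist_force: [1.5, 0.5, -1.6]
eef_pos: [477.0, 77.9, 51.7]
wrist_force: [5.2, 0.6, -1.5]
eef_pos: [476.5, 77.9, 51.8]
wrist_force: [6.6, 1.3, -2.6]
```

```bash
python3 -m handwheel '0.1 0.008 0 0 1;0.1 0.008 0 0 1;0 0 0 0 1;0 0 0.3 0 1;0 0 0.5 0 1;0 0 0.5 0 1;0.5 -0.44 0 0 1;0.5 -0.44 0 0 1;0.5 -0.44 0 0 1;0.5 -0.44 0 0 1;0.5 -0.44 0 0 1;0.5 -0.44 0 0 1'|egrep 'pos|wrist'
python3 -m handwheel '0.5 -0.44 0 0 1;0.5 -0.44 0 0 1;0 0 0 0 1;0 0 0 0 1'
python3 - <<'E'
from h import *
i=camera_info("wrist");p,d=camera("wrist");np.savez("pics/w1.npz",p=p,d=d,K=i["intrinsics"],T=i["world_from_camera"]);cv2.imwrite("pics/w1.png",p[:,:,::-1])
E
```

```text
eef_pos: [603.8, -28.2, 102.9]
wrist_force: [-0.1, 0.1, -1.0]
clock: 12.55
eef_pos: [643.2, -63.2, 102.2]
eef_rot: [-3.14, -0.0, 1.652]
wrist_force: [0.1, -0.2, -1.1]
finger_gap: 23.5
finger_force: 40.0
```

View pics/w1.png

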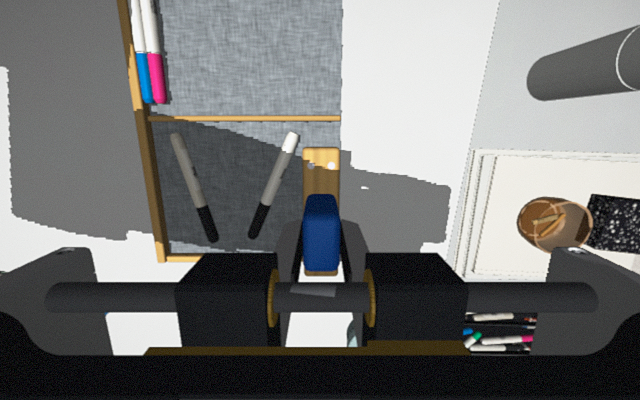

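The wrist view shows the left pens flat against the rail (138–165, 0–103), with no visible gap. The rake clears the black pen at (297, 135). Now the right bay.

```bash
python3 -m handwheel '0 0 -0.6 0 1;0 0 -0.4 0 1;0 0 -0.27 0 1;0 0 0 0 1;0 0 0 0 1;-0.15 -0.0125 0 0 1;-0.15 -0.0125 0 0 1;-0.15 -0.0125 0 0 1;-0.15 -0.0125 0 0 1;-0.15 -0.0125 0 0 1;-0.15 -0.0125 0 0 1'|egrep 'pos|wrist'
python3 -m handwheel '-0.15 -0.0125 0 0 1;-0.15 -0.0125 0 0 1;-0.15 -0.0125 0 0 1;-0.15 -0.0125 0 0 1;-0.15 -0.0125 0 0 1;-0.15 -0.0125 0 0 1;-0.15 -0.0125 0 0 1;-0.15 -0.0125 0 0 1;-0.15 -0.0125 0 0 1'|egrep 'pos|wrist'
python3 -m handwheel '-0.15 -0.0125 0 0 1;-0.15 -0.0125 0 0 1;-0.15 -0.0125 0 0 1;-0.15 -0.0125 0 0 1;-0.15 -0.0125 0 0 1;-0.15 -0.0125 0 0 1;-0.1 -0.008 0 0 1;-0.06 -0.005 0 0 1;-0.06 -0.005 0 0 1;-0.06 -0.005 0 0 1;-0.06 -0.005 0 0 1;0 0 0 0 1'|egrep 'pos|wrist'
python3 - <<'E'
from h import *
p,d=camera("wrist");cv2.imwrite("pics/w2.png",p[0:300,50:450,::-1])
E
```

```text
eef_pos: [606.7, -65.6, 52.8]
wrist_force: [-0.4, -0.6, -0.9]
eef_pos: [552.8, -70.0, 52.5]
wrist_force: [-0.5, 0.3, -0.9]
eef_pos: [503.5, -74.1, 52.6]
wrist_force: [0.0, -0.8, -1.0]
```

View pics/w2.png

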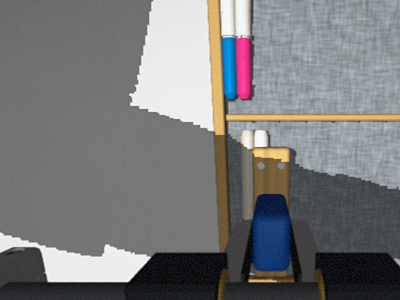

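Both right-bay pens are side by side ahead of the rake, at about (248–268, 130–215) in the crop. A gap of about 13 mm to the rail remains, so I'll creep in.

```bash
python3 -m handwheel '-0.06 -0.005 0 0 1;-0.06 -0.005 0 0 1;-0.06 -0.005 0 0 1;-0.06 -0.005 0 0 1;0 0 0 0 1'|egrep 'pos|wrist'
python3 -m handwheel '-0.03 -0.0025 0 0 1;-0.03 -0.0025 0 0 1;0 0 0 0 1'|egrep 'pos|wrist'
python3 -m handwheel '-0.025 -0.002 0 0 1;0 0 0 0 1'|egrep 'pos|wrist'
```

```text
eef_pos: [493.7, -74.9, 52.5]
wrist_force: [-0.7, -0.1, -1.3]
eef_pos: [491.6, -75.1, 52.6]
wrist_force: [-0.7, -0.0, -1.6]
eef_pos: [490.7, -75.1, 52.5]
wrist_force: [-0.3, 0.7, -2.4]
```

```bash
python3 -m handwheel '-0.025 -0.002 0 0 1;0 0 0 0 1'|egrep 'pos|wrist'
python3 -m handwheel '-0.025 -0.002 0 0 1;0 0 0 0 1'|egrep 'pos|wrist'
python3 -m handwheel '-0.02 -0.002 0 0 1;0 0 0 0 1'|egrep 'pos|wrist'
```

```text
eef_pos: [489.9, -75.2, 52.6]
wrist_force: [1.1, -0.4, -1.5]
eef_pos: [489.5, -75.3, 52.9]
wrist_force: [5.2, 0.5, -1.5]
eef_pos: [489.4, -75.4, 53.1]
wrist_force: [6.5, 1.4, -2.4]
```

```bash
python3 -m handwheel '0.1 0.008 0 0 1;0.1 0.008 0 0 1;0 0 0 0 1;0 0 0.4 0 1;0 0 0.8 0 1;0 0 0.8 0 1;0.027 -0.382 0 -0.981 1;0.027 -0.382 0 -0.981 1;0.027 -0.382 0 -0.981 1;0.027 -0.382 0 -0.981 1;0.027 -0.382 0 -0.981 1;0.027 -0.382 0 -0.981 1'|egrep 'pos|rot|wrist'
python3 -m handwheel '0.027 -0.382 0 -0.981 1;0.027 -0.382 0 -0.981 1;0.027 -0.382 0 -0.981 1;0.027 -0.382 0 -0.981 1;0.027 -0.382 0 -0.981 1;0.027 -0.382 0 -0.981 1;0.027 -0.382 0 -0.981 1;0.027 -0.382 0 -0.981 1;0.027 -0.382 0 -0.981 1;0.027 -0.382 0 -0.981 1;0.027 -0.382 0 -0.981 1;0 0 0 0 1'|egrep 'pos|rot|wrist'
python3 -m handwheel '0 0 0 0 1;0 0 0 0 1'
python3 - <<'E'
from h import *
i=camera_info("wrist");p,d=camera("wrist");np.savez("pics/w3.npz",p=p,d=d,K=i["intrinsics"],T=i["world_from_camera"]);cv2.imwrite("pics/w3.png",p[:,:,::-1])
q,e=camera("top");np.savez("pics/top1.npz",p=q,d=e)
E
```

```text
eef_pos: [502.2, -167.1, 132.3]
eef_rot: [-3.141, 0.0, 1.136]
wrist_force: [-0.4, 0.1, -0.9]
eef_pos: [513.8, -336.5, 132.0]
eef_rot: [-3.141, 0.001, 0.192]
wrist_force: [0.4, -0.3, -0.2]
clock: 18.82
eef_pos: [514.2, -333.9, 132.2]
eef_rot: [-3.141, 0.001, 0.201]
wrist_force: [-0.9, 0.5, -0.8]
finger_gap: 23.8
finger_force: 40.0
```

View pics/w3.png

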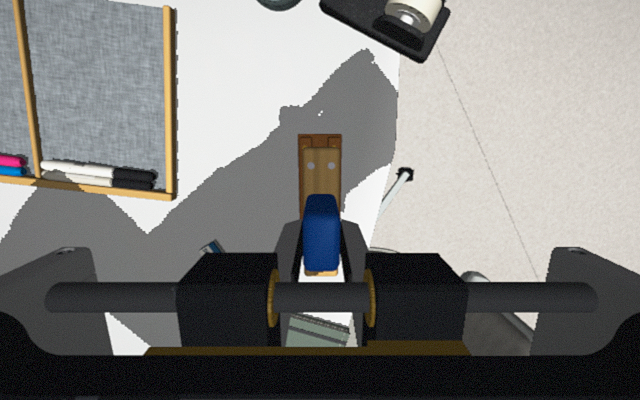

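The right-bay pens lie along the rail (42–157, 162–187). The rake is centred over the rest's slot (299–341, 135). I'll lower it while watching the force.

```bash
python3 -m handwheel '0.008 -0.018 -0.4 0 1;0 0 -0.5 0 1;0 0 -0.4 0 1;0 0 -0.2 0 1;0 0 -0.1 0 1;0 0 -0.05 0 1;0 0 0 0 1'|egrep 'pos|wrist'
python3 -m handwheel '0 0 -0.1 0 1;0 0 -0.08 0 1;0 0 -0.07 0 1;0 0 0 0 1;0 0 0 0 1'|egrep 'pos|wrist'
python3 -m handwheel '0 0 -0.04 0 1;0 0 -0.03 0 1;0 0 0 0 1;0 0 0 0 1'|egrep 'pos|wrist|rot'
```

```text
eef_pos: [514.9, -335.2, 67.0]
wrist_force: [-0.2, 0.1, -1.5]
eef_pos: [514.6, -335.2, 56.5]
wrist_force: [0.2, -0.2, -1.5]
eef_pos: [514.6, -335.2, 53.7]
eef_rot: [-3.142, 0.0, 0.198]
wrist_force: [-0.3, 0.0, -0.8]
```

```bash
python3 -m handwheel '0 0 -0.03 0 1;0 0 -0.02 0 1;0 0 0 0 1;0 0 0 0 1'|egrep 'pos|wrist'
python3 -m handwheel '0 0 -0.01 0 1;0 0 0 0 1;0 0 0 0 1'|egrep 'pos|wrist'
```

```text
eef_pos: [514.6, -335.2, 51.7]
wrist_force: [-0.4, 0.6, -1.5]
eef_pos: [514.7, -335.2, 51.3]
wrist_force: [0.1, 0.4, -1.5]
```

```bash
python3 -m handwheel '0 0 0 0 0.4;0 0 0 0 0.4;0 0 0 0 0.4;0 0 0 0 0.4;0 0 0 0 0.4;0 0 0 0 0.4;0 0 0 0 0.4;0 0 0 0 0.4;0 0 0 0 0.4'
python3 -m handwheel '0 0 0.3 0 0.4;0 0 0.6 0 0.4;0 0 0.8 0 0.4;0 0 0.8 0 0.4;0 0 0.8 0 0;0 0 0.6 0 0;0 0 0.5 0 0;0 0 0 0 0;0 0 0 0 0'
python3 - <<'E'
from h import *
i=camera_info("wrist");p,d=camera("wrist");cv2.imwrite("pics/w4.png",p[:,:,::-1])
q,e=camera("top");np.savez("pics/top1.npz",p=q,d=e)
K,T=i["intrinsics"],np.array(i["world_from_camera"])
v,u=np.mgrid[100:235,280:370]; dd=d[100:235,280:370].ravel(); P=(np.c_[u.ravel(),v.ravel(),np.ones(u.size)]@np.linalg.inv(K).T)*dd[:,None]; P=P@T[:3,:3].T+T[:3,3]
for lo,hi in((20,31),(33,45),(88,105)):
    t=P[(P[:,2]>lo)&(P[:,2]<hi)&(dd>0)]; print(lo,hi,len(t),cv2.minAreaRect(t[:,:2].astype(np.float32)),t.mean(0))
h=cv2.cvtColor(q,cv2.COLOR_RGB2HSV);pen=((h[...,2]>150)&(h[...,1]<70)); m=np.zeros_like(pen); m[172:233,280:376]=pen[172:233,280:376]
it=camera_info("top")
for b in big(m,2): print("pens",rect(it,b,16))
E
```

```text
clock: 21.58
eef_pos: [514.6, -335.2, 51.3]
eef_rot: [-3.142, 0.0, 0.198]
wrist_force: [-0.2, -0.5, -1.0]
finger_gap: 56.9
finger_force: 0.0
clock: 22.33
eef_pos: [514.8, -335.3, 228.8]
eef_rot: [3.14, -0.002, 0.198]
wrist_force: [-0.3, -0.6, 0.0]
finger_gap: 86.4
finger_force: 0.0
20 31 889 ((511.673828125, -332.64208984375), (122.49539184570312, 45.71186828613281), 11.919941902160645) [ 513.46649824 -327.49344307   25.43000532]
33 45 919 ((514.8037109375, -335.8833923339844), (109.88572692871094, 29.629722595214844), 10.774116516113281) [ 523.65000298 -333.63768408   37.34361029]
88 105 588 ((514.352783203125, -335.58575439453125), (39.63904571533203, 22.80146598815918), 11.74973201751709) [ 515.22004927 -335.53667538   94.7046907 ]
pens (array([472.7, -49.6]), array([22.7, 81.5]), 4.1, 'mean', array([472.9, -49.9]), 'axis', 94.5, 207)
pens (array([462.7, 103.4]), array([20.9, 86.8]), 1.2, 'mean', array([461.5, 101.9]), 'axis', 93.4, 204)
```

View pics/w4.png

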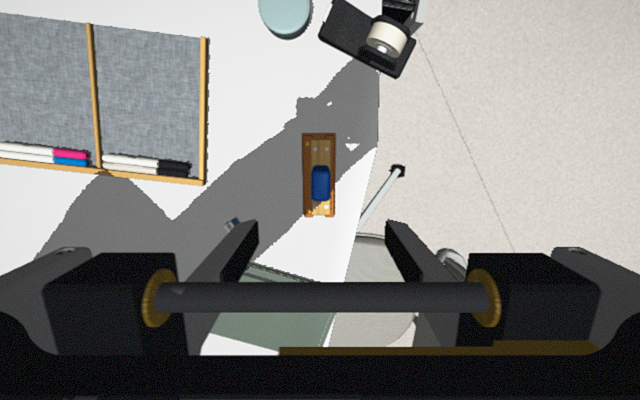

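The rake is seated, with its head top at 37.3 mm as before. The pens look right, but the left pair's angle from the top view is coarse, so I'll look at it from close above.

```bash
python3 -m handwheel '-0.24 0.75 0.1 0 0;-0.24 0.75 0.1 0 0;-0.24 0.75 0.1 0 0;-0.24 0.75 0.1 0 0;-0.24 0.75 0 0 0;-0.24 0.75 0 0 0;-0.24 0.75 0 0 0;-0.24 0.75 0 0 0;-0.24 0.75 0 0 0;-0.24 0.75 0 0 0;-0.24 0.75 0 0 0;-0.24 0.75 0 0 0'|grep pos
python3 -m handwheel '0 0 0 0 0;0 0 0 0 0;0 0 0 0 0'|grep pos
python3 - <<'E'
from h import *
i=camera_info("wrist");p,d=camera("wrist")
cv2.imwrite("pics/w5.png",cv2.resize(p[80:260,170:470],None,fx=2.6,fy=2.6,interpolation=2)[:,:,::-1])
h=cv2.cvtColor(p,cv2.COLOR_RGB2HSV);H,S,V=[h[...,k] for k in range(3)]
for n,m in dict(blue=(H>95)&(H<130)&(S>110),pink=(H>150)&(S>110)).items():
    for b in big(m,1): print(n,rect(i,b,16))
w=(H>5)&(H<28)&(S>70)
for b in big(w,1): print("wood",rect(i,b,14))
E
```

```text
eef_pos: [398.2, 26.1, 242.4]
eef_pos: [399.4, 24.5, 242.8]
blue (array([ 519.7, -389. ]), array([46. , 84.7]), 10.0, 'mean', array([ 520.9, -390. ]), 'axis', 96.5, 1574)
pink (array([472.9,  37.5]), array([11.5, 44.1]), 4.0, 'mean', array([473.,  38.]), 'axis', 94.2, 231)
wood (array([552.7,   7.3]), array([207.7, 319.5]), 4.9, 'mean', array([520.3,  -4.8]), 'axis', 99.6, 3641)
```

View pics/w5.png

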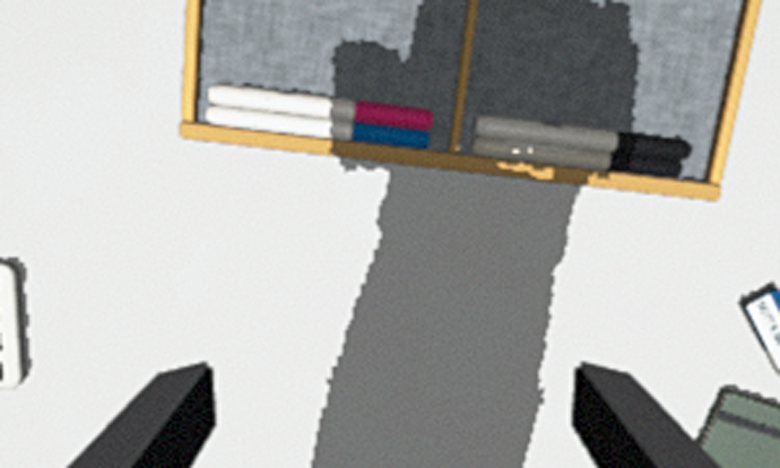

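Both pairs lie side by side and straight against the rail: left pens at (207–432, 88–145), right pens at (473–690, 117–177). I'll hand the job in.

```bash
python3 -c "
from cell import *
print(sign_off())"
```

```text
the job is handed in; nothing more can be done
None
```

The job is handed in: both marker pairs lie flat, side by side and straight against the front rail, the rake is back on its rest with its pins in the slot, and the arm only handled the rake, finishing in about 24 s.

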